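Lay the pipette canister down against the bench stop

TASK

Tip the empty upright pipette canister over onto its side with your fingertips, away from the low metal bench stop behind it, lowering it all the way so that it lands gently and does not drop. Then push it back along the bench until its foot sits flat against the stop, mouth pointing straight away from it, next to the canister already lying there. Never lift or carry it, leave everything else on the bench where it is, and finish with the hand clear.

Things in the scene. Friction and masses are not known exactly. Their poses are not given: they have to be found in the camera images.
- canister: empty square stainless canister standing upright, closed at the foot, open at the top; 70 x 70 outside, 180 tall, walls and bottom 3 thick (mouth 64 x 64 inside), 0.25 to 0.5 kg. Origin at the outside centre of its foot; z runs up to the mouth; its +x side faces away from the stop (within 9 degrees) and is the side it must land on. Lying, its upper rim is 70 above the bench.
- canister_mouth (a point): centre of the open mouth, 180 above the origin along z. A shut fingertip put in here from above can push the +x wall outwards to tip the canister; past balance (about 21 degrees of lean) it falls freely unless the fingertip, in the mouth or just ahead of the rim, holds back the opposite (upper) wall and lets it down.
- canister_foot (a point): middle of the lower edge of the canister's +x side (35 from its origin along +x), the edge on which it tips over; it stays on the bench throughout (20 mm off the bench counts as lifting)
- stop: low aluminium bench stop, fixed: a straight bar 300 long (along its y), 40 high, with a foot plate behind. Origin at bench level; its +x axis points out of the working face, which lies at x = +20 of its frame. The bench in front of the face is free where the canister will lie.
- full_canister: a second, identical square canister already lying on its side with its foot at the same stop, filled with glass pipettes; 180 long, 70 wide, 70 high; origin at the underside (bench level) of its foot end, +x along it towards its mouth. Leave alone.
- reagent_bottle: capped glass bottle standing behind the stop, 60 diameter, 125 high; origin at centre of its underside. Leave alone.
- small_jar: small capped jar, 40 diameter, 45 high, standing beside the free bench area; origin at centre of its underside. Leave alone.
- tip_box: pipette tip box, 85 x 120 x 75 high; origin at centre of its underside. Leave alone.
- tube_rack: low tube rack, 70 x 130 x 46 high; origin at centre of its underside. Leave alone.
- pipettor: hand pipettor lying flat, about 260 long, 30 wide, 28 high, along its x axis; origin near its middle, at bench level. Leave alone.
- marker: marker pen lying flat, 130 x 14 x 14, along its x axis; origin at the middle of its underside. Leave alone.

How it is judged:
By the outcome, as a careful person would: the job done as asked, in the order asked, and still so for the second after the job is handed in, with the robot touching nothing.
It also fails if it takes over 67 s, if anything falls off the work surface, if the arm or the gripper's body presses on something with over 40 N, if the wrist force passes 120 N, or if a joint passes its speed limit or range.

ROBOT

A 6-joint arm with a two-finger parallel gripper is mounted at the origin on the work surface. World frame = base frame: x ahead of the robot, y to its left, z up, the work surface at z = 0. Lengths are in m, angles in rad, forces in N, time in s.
With the tool pointing down it reaches from about 0.375 to 0.9 m from the base axis. Payload 3.1 kg.
Tool frame: the origin (TCP) lies at the very end of the fingers, on their centre line; the grasp point (between the pads) lies 19 mm behind it; z points along the fingers, y is the direction in which the jaws open and shut (so a half turn about z gives the same grasp; the last joint's range is limited). The gripper opens to 85 mm and grips with 20 to 120 N. Pads are 22 mm wide; open, the fingers measure 114 mm over their backs; the gripper's body (76 mm by 85 mm) begins 54 mm behind the grasp point. The pads swing forward as they close: fully open they stand 13 mm farther back than shut.
Start: joints at [-1.476, 0.527, 1.433, -0, 1.181, -0.178], TCP at [0.168, -0.602, 0.231] pointing down, gripper open.
Joint ranges: [-3.08, 3.08], [-0.75, 2.2], [0.22, 2.44], [-1.43, 4.57], [0, 2.65], [-2.85, 2.85]. Speed limits (rad/s): [2.79, 2.79, 3.14, 3.14, 3.14, 3.14].

INTERFACE

Orientations are given as a unit quaternion [x, y, z, w].
In Python, from station import manip gives the robot as it stands. The module is installed in compiled form; this text tells all that it offers.
- The arm moves only by the tool send_rows, never from a script. Its argument "commands" is a list of rows, each an object with "delta_pos": the shift along the world's x, y, z in cm, a list of three; "yaw": the turn about the world's z in rad. A call has 1 to 10 rows; each row shifts and turns the pose as measured when the row begins; what a row does not reach is not made up. A row lasts 1/8 s, in which the tool goes at most 62.5 mm and 10.7 degrees, less where a joint would pass 70% of its speed; a pose out of reach is approached as far as the arm can. A call is refused whole if a number of a shift passes 6.25 or a number of a turn 0.188, either way. A call with a gripper value outside its range is refused whole. "grip" is the closure, from -1 (fully open) to 1 (shut), set as the call begins (left out, the last holds). The fingers move at their own pace and stop on an object; "force" is the grip in N (left out, the last holds). Time passes only in rows, so rows that do not move let the fingers close. It gives the time, the measured TCP pose, the force and the opening at its end, in the units of the state.
- manip.sense(): the state, without advancing time (a new reading comes with each control period).
- manip.snapshot(name): name is "side" or "top"; returns the picture (384x512x3 uint8, blue, green, red); there is no depth.
- manip.get_calibration(name): a dict with "fx", "fy", "cx", "cy" (pixels), "dist_coeffs" ([k1, k2, p1, p2, k3] as OpenCV has them; the pictures are not rectified), "world_to_cam" (4x4, takes a point from world to camera coordinates). Camera axes: x right, y down, z forward; pixel columns grow to the right and rows downward; lengths in m; the calibration is good to about 2 mm. A picture is of the moment at which its call begins. get_calibration takes no time and is no camera call.
- manip.sign_off(): hands the job in, once; it reports no verdict.
The state is a dict: "t": time; "q": joint angles; "qd": joint speeds; "tau": joint torques, N m; "tcp_pos": TCP position; "tool_rot": TCP orientation; "force": force on the tool from outside, world axes, zero at the start; "ft_torque": the same for the moment, N m; "finger_gap": opening from 0.0 (shut) to 1.0 (fully open).
Only numpy, scipy, OpenCV 4.12 (cv2) and the standard library are available. Lean on these libraries where they do the work, as an engineer would, in place of code of your own. Each camera call takes 0.05 s, during which the arm holds its last target. There are 200 camera calls.

## Working session

There is one attempt and no reset: what is moved stays moved. The work goes in short steps, Python scripts to look and compute and a tool call to move; the robot and the scene stay as the last step left them, time stands still between calls to the robot, and variables do not carry over. Pictures are saved under pics/ and viewed, about 8 in all and at most 12, crops included, and the job is handed in when it is done.

Besides the shell and the picture viewer there is one more tool, called after "Emit:" as a command line: name --argument value ..., lists and objects as JSON in quotes. send_rows: Moves the arm, as the interface text tells. Its arguments: {"type":"object","properties":{"commands":{"type":"array","items":{"type":"object","properties":{"delta_pos":{"type":"array","items":{"type":"number"}},"yaw":{"type":"number"}}}},"grip":{"type":"number"},"force":{"type":"number"}},"required":["commands"]}

```bash
mkdir -p pics
cat > h.py <<'E'
import numpy as np, cv2
from station import manip
def snap(name,out=None):
    im=manip.snapshot(name)
    if out: cv2.imwrite('pics/'+out,im)
    return im
def cal(n):
    c=manip.get_calibration(n); K=np.array([[c['fx'],0,c['cx']],[0,c['fy'],c['cy']],[0,0,1.]])
    return K,np.array(c['dist_coeffs'],float),np.array(c['world_to_cam'],float)
def ray(n,px,z):
    K,d,T=cal(n); p=cv2.undistortPoints(np.array(px,float).reshape(-1,1,2),K,d).reshape(-1,2)
    R,t=T[:3,:3],T[:3,3]; o=-R.T@t; D=np.c_[p,np.ones(len(p))]@R
    return o+D*((z-o[2])/D[:,2])[:,None]
def proj(n,P):
    K,d,T=cal(n); return cv2.projectPoints(np.array(P,float).reshape(-1,1,3),cv2.Rodrigues(T[:3,:3])[0],T[:3,3],K,d)[0].reshape(-1,2)
E
python3 - <<'E'
from h import *
a=snap('top','top0.png');b=snap('side','side0.png')
for n in('top','side'):
    K,d,T=cal(n);print(n,K[0,0],-T[:3,:3].T@T[:3,3],T[:3,:3].round(2).tolist())
print(manip.sense())
E
```

```text
top 442.2023359307593 [0.29854265 0.00345327 1.3288326 ] [[-0.01, -1.0, 0.0], [-0.97, 0.01, -0.23], [0.23, -0.0, -0.97]]
side 411.71343801992066 [ 0.44479535 -0.88352135  0.70950078] [[0.99, -0.15, 0.01], [-0.08, -0.55, -0.83], [0.13, 0.82, -0.55]]
{'t': 0.1, 'q': array([-1.47651792e+00,  5.28394210e-01,  1.43379047e+00, -1.73102092e-05,
        1.18144722e+00, -1.78518161e-01]), 'qd': array([-9.77861384e-04, -3.71738859e-03, -3.44441810e-04, -7.51158175e-05,
       -4.15970873e-04,  2.13510770e-04]), 'tau': array([-5.00485676e-04, -4.43305600e+01, -1.78586483e+01, -3.53342321e-04,
        3.86580839e-03, -1.54695687e-05]), 'tcp_pos': array([ 0.16834002, -0.60120991,  0.23041341]), 'tool_rot': array([ 9.90711204e-01,  1.35978933e-01,  3.49367544e-05, -1.01905403e-03]), 'force': array([ 0.36503974, -0.05826456,  0.55953994]), 'ft_torque': array([0.02404273, 0.03944463, 0.01139297]), 'finger_gap': 0.9999758389557171}
```

View pics/top0.png

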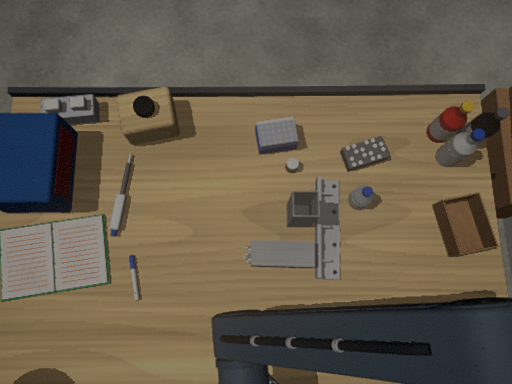

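View pics/side0.png

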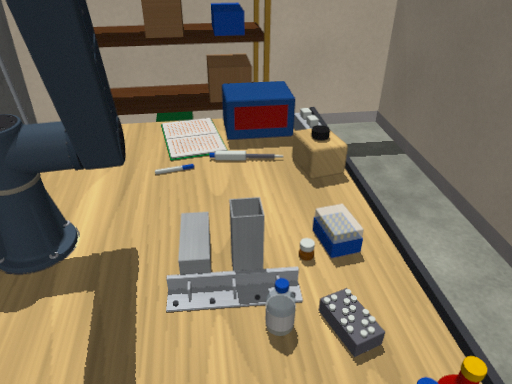

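The top view has the canister at about (304,209), with the stop at (316–340, 178–278) and the full canister at (250–316, 241–268). The jar is at (292,165). Image left is +y, so it tips towards +y. Next I'll enlarge this area.

Run:
```python
import cv2
a=cv2.imread('pics/top0.png')[145:295,235:395]
b=cv2.imread('pics/side0.png')[190:320,155:315]
cv2.imwrite('pics/c1.png',cv2.resize(a,None,fx=4,fy=4,interpolation=cv2.INTER_CUBIC)[:600])
cv2.imwrite('pics/c2.png',cv2.resize(b,None,fx=4,fy=4,interpolation=cv2.INTER_CUBIC))
```

```text
(no output)
```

View pics/c1.png

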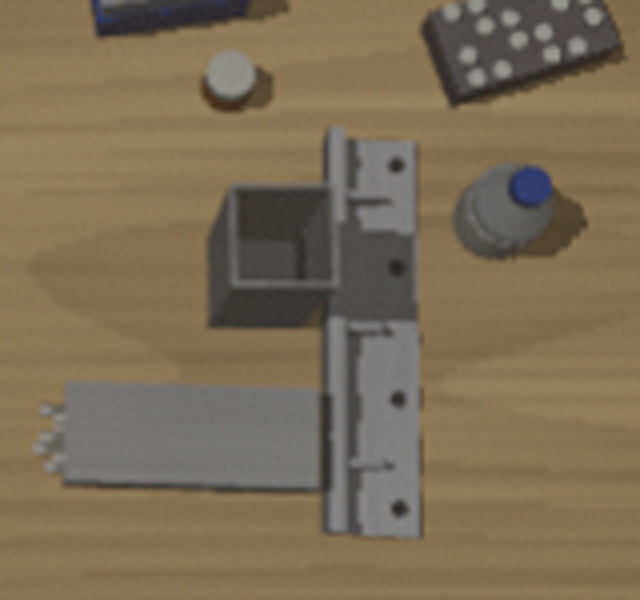

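View pics/c2.png

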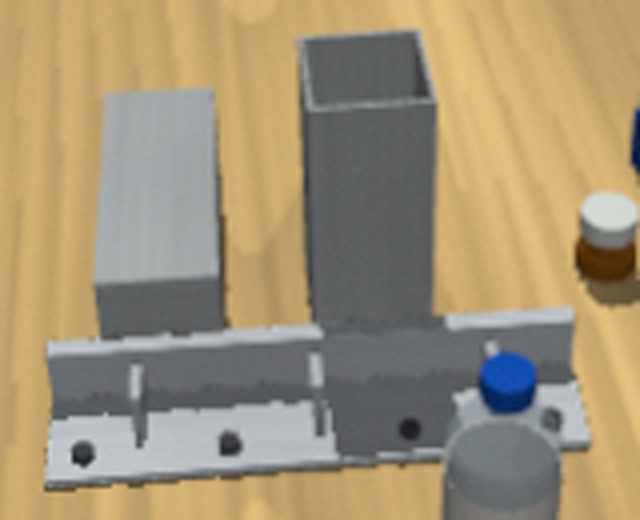

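The crops show the rim corners at crop px (230,187), (336,187), (338,287) and (232,287). The stop's upper front edge runs from about (330,128) to (326,530), and the full canister's top is a quad of about (66,382)–(322,490).

Run:
```python
from h import *
np.set_printoptions(precision=4,suppress=True)
T=lambda p:np.array(p)/4+[235,145]-.375
S=lambda p:np.array(p)/4+[155,190]-.375
for n,f,rim in (('top',T,[(230,187),(338,185),(340,287),(232,287)]),('side',S,[(299,39),(418,31),(436,102),(306,110)])):
    P=ray(n,f(rim),.18); print(n,'rim',P[:,:2].tolist(),P.mean(0), np.linalg.norm(np.roll(P,-1,0)-P,axis=1))
    for i in range(4):
        v=P[(i+1)%4]-P[i]; print(np.degrees(np.arctan2(v[1],v[0])),end=' ')
    print()
print('stop edge top',ray('top',T([(331,128),(326,530),(345,128),(346,530)]),.04))
print('stop edge side',ray('side',S([(47,343),(573,310)]),.04))
print('full top',ray('top',T([(66,383),(322,390),(320,490),(64,485)]),.07))
print('full side',ray('side',S([(105,93),(213,90),(218,275),(95,284)]),.07))
print('can foot top',ray('top',T([(208,326),(208,240),(325,326)]),0))
print('jar',ray('top',T([(231,75)]),.045), ray('side',S([(608,207)]),.045))
print('tipbox',ray('top',T([(97,35)]),0))
```

```text
top rim [[0.5701488751116364, -0.11932856101785498], [0.5710333721519121, -0.19130612763617572], [0.5020628278061374, -0.18954100953654363], [0.502493618767501, -0.11858046805556936]] [ 0.5364 -0.1547  0.18  ] [0.072  0.069  0.071  0.0677]
-89.29595568320437 178.5339865406187 89.65217006235434 -0.6335179996183669 
side rim [[0.5034829868260763, -0.12258364944718136], [0.5710971636112555, -0.12383921506128936], [0.5702459467084474, -0.19121636296052213], [0.5008496163605254, -0.188735488014818]] [ 0.5364 -0.1566  0.18  ] [0.0676 0.0674 0.0694 0.0662]
-1.063835232344565 -90.72381427519855 177.9525840120574 87.72037492188184 
stop edge top [[ 0.6484 -0.2117  0.04  ]
 [ 0.3511 -0.1949  0.04  ]
 [ 0.6484 -0.2222  0.04  ]
 [ 0.351  -0.2092  0.04  ]]
stop edge side [[ 0.3501 -0.2002  0.04  ]
 [ 0.649  -0.2153  0.04  ]]
full top [[ 0.4535 -0.0099  0.07  ]
 [ 0.4474 -0.1919  0.07  ]
 [ 0.3773 -0.1874  0.07  ]
 [ 0.3818 -0.0078  0.07  ]]
full side [[ 0.3851 -0.0086  0.07  ]
 [ 0.4547 -0.0148  0.07  ]
 [ 0.4482 -0.1901  0.07  ]
 [ 0.3797 -0.1881  0.07  ]]
can foot top [[ 0.5046 -0.1186  0.    ]
 [ 0.5711 -0.1205  0.    ]
 [ 0.5041 -0.2071  0.    ]]
jar [[ 0.6892 -0.1371  0.045 ]] [[ 0.6897 -0.1354  0.045 ]]
tipbox [[ 0.7364 -0.0375  0.    ]]
```

Emit:
send_rows --commands '[{"delta_pos":[3.6,4.4,0.6],"yaw":-0.03},{"delta_pos":[3.6,4.4,0.6],"yaw":-0.03},{"delta_pos":[3.6,4.4,0.6],"yaw":-0.03},{"delta_pos":[3.6,4.4,0.6],"yaw":-0.03},{"delta_pos":[3.6,4.4,0.6],"yaw":-0.03},{"delta_pos":[3.6,4.4,0.6],"yaw":-0.03},{"delta_pos":[3.6,4.4,0.6],"yaw":-0.03},{"delta_pos":[3.6,4.4,0.6],"yaw":-0.03},{"delta_pos":[3.6,4.4,0.6],"yaw":-0.03},{"delta_pos":[3.6,4.4,0.6],"yaw":-0.03}]' --grip 0.5 --force 60

```text
t: 1.35
tcp_pos: [0.5333, -0.1488, 0.2877]
tool_rot: [1.0, -0.024, -0.001, -0.003]
force: [0.4, -0.9, 0.1]
finger_gap: 0.253
```

Emit:
send_rows --commands '[{"delta_pos":[0.2,-0.5,-3],"yaw":0.03},{"delta_pos":[0.1,-0.2,-3],"yaw":0},{"delta_pos":[0,0,0],"yaw":0}]'

```text
t: 1.72
tcp_pos: [0.5392, -0.1507, 0.2267]
tool_rot: [1.0, -0.003, 0.0, -0.003]
force: [-0.3, -0.6, -0.1]
finger_gap: 0.253
```

Run:
```python
from h import *
b=snap('side','side1.png'); s=manip.sense(); print(s['tcp_pos'],s['tool_rot'],s['finger_gap'],s['force'])
cv2.imwrite('pics/c3.png',cv2.resize(b[130:300,160:320],None,fx=3.5,fy=3.5,interpolation=cv2.INTER_CUBIC))
print(proj('side',[s['tcp_pos']]))
```

```text
[ 0.54011274 -0.15120705  0.22806713] [ 0.99998988 -0.00354265  0.00167032 -0.00221281] 0.2539265394052957 [1.07578742 0.54635762 0.20722322]
[[247.10426138 187.16728277]]
```

View pics/c3.png

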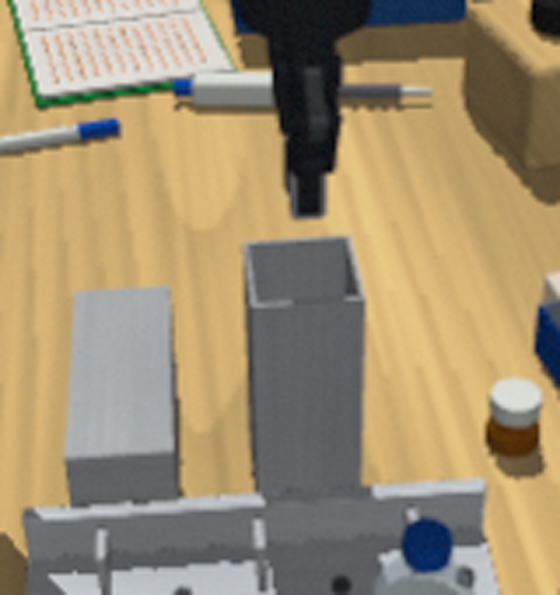

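The fingertips, at crop px (308,215), hang centred over the mouth. I'll centre in y and then descend into it.

Emit:
send_rows --commands '[{"delta_pos":[-0.3,-0.5,-1.5],"yaw":0},{"delta_pos":[0,0,-2],"yaw":0},{"delta_pos":[0,0,-2],"yaw":0},{"delta_pos":[0,0,-1.5],"yaw":0},{"delta_pos":[0,0,0],"yaw":0}]'

```text
t: 2.4
tcp_pos: [0.5378, -0.1601, 0.1586]
tool_rot: [1.0, -0.005, 0.005, -0.0]
force: [0.8, -0.8, 0.5]
finger_gap: 0.25
```

Emit:
send_rows --commands '[{"delta_pos":[0,0.6,0],"yaw":0},{"delta_pos":[0,0.6,0],"yaw":0},{"delta_pos":[0,0.5,0],"yaw":0},{"delta_pos":[0,0.5,0],"yaw":0},{"delta_pos":[0,0.5,0],"yaw":0},{"delta_pos":[0,0.5,0],"yaw":0},{"delta_pos":[0,0.5,0],"yaw":0},{"delta_pos":[0,0.5,0],"yaw":0}]'

```text
t: 3.4
tcp_pos: [0.5393, -0.1162, 0.161]
tool_rot: [1.0, -0.005, 0.007, 0.001]
force: [0.4, -0.1, -0.4]
finger_gap: 0.253
```

Run:
```python
from h import *
b=snap('side');t=snap('top'); s=manip.sense(); print(s['tcp_pos'],s['finger_gap'],s['force'])
A=cv2.resize(b[150:300,180:300],(480,600),interpolation=cv2.INTER_CUBIC);B=cv2.resize(t[165:240,270:350],None,fx=4,fy=4)
B=cv2.copyMakeBorder(B,0,300,0,0,cv2.BORDER_CONSTANT); cv2.imwrite('pics/c4.png',np.hstack([A,B]))
```

```text
[ 0.53919756 -0.11588549  0.16105616] 0.25205389512072 [-0.56687686 -0.50577519  0.98014027]
```

View pics/c4.png

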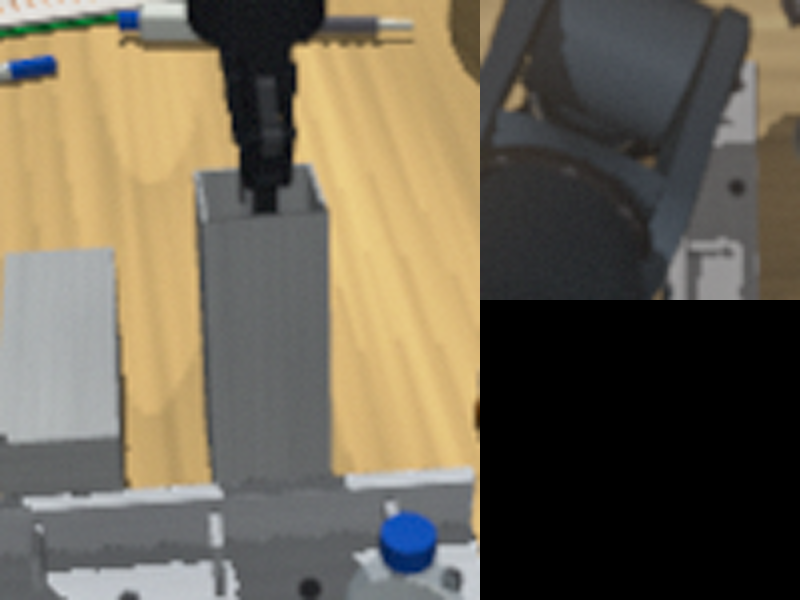

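Run:
```python
from h import *
for nm,y,z,yf,zf in (('tip',-.153,.190,-.085,.176),('slide',-.158,.18,-.088,.18)):
    print(nm,proj('side',[[.502,y,z],[.571,y,z],[.502,yf,zf],[.571,yf,zf]]).round(1).tolist())
print('measured', [(230,204.5),(261.5,202),(229,193),(257.5,191)])
```

```text
tip [[229.9, 203.6], [261.2, 201.1], [227.2, 191.7], [256.5, 189.5]]
slide [[230.3, 208.6], [261.5, 206.1], [227.3, 191.0], [256.7, 188.8]]
measured [(230, 204.5), (261.5, 202), (229, 193), (257.5, 191)]
```

The rim matches the tipping prediction rather than sliding, so the canister is leaning about 11°. I'll continue slowly through balance.

Emit:
send_rows --commands '[{"delta_pos":[0,0.4,-0.05],"yaw":0},{"delta_pos":[0,0.4,-0.1],"yaw":0},{"delta_pos":[0,0.4,-0.1],"yaw":0},{"delta_pos":[0,0.3,-0.1],"yaw":0},{"delta_pos":[0,0.3,-0.1],"yaw":0},{"delta_pos":[0,0.3,0],"yaw":0},{"delta_pos":[0,0.3,0],"yaw":0},{"delta_pos":[0,0.3,0],"yaw":0},{"delta_pos":[0,0.3,0],"yaw":0},{"delta_pos":[0,0.3,0],"yaw":0}]'

```text
t: 4.75
tcp_pos: [0.5392, -0.0808, 0.1562]
tool_rot: [1.0, -0.005, 0.007, 0.001]
force: [0.2, 0.2, -0.2]
finger_gap: 0.249
```

Run:
```python
from h import *
b=snap('side','s5.png'); s=manip.sense(); print(s['tcp_pos'],s['finger_gap'],s['force'])
```

```text
[ 0.53907124 -0.08032317  0.15617525] 0.24690170724278127 [0.04278032 0.19961031 0.69179039]
```

Emit:
send_rows --commands '[{"delta_pos":[0,0.4,0],"yaw":0},{"delta_pos":[0,0.4,-0.05],"yaw":0},{"delta_pos":[0,0.4,-0.05],"yaw":0},{"delta_pos":[0,0.4,-0.05],"yaw":0},{"delta_pos":[0,0.4,-0.05],"yaw":0},{"delta_pos":[0,0.4,-0.1],"yaw":0},{"delta_pos":[0,0.4,-0.1],"yaw":0},{"delta_pos":[0,0.4,-0.1],"yaw":0},{"delta_pos":[0,0.4,-0.1],"yaw":0}]'

```text
t: 5.92
tcp_pos: [0.5391, -0.0416, 0.1498]
tool_rot: [1.0, -0.005, 0.007, 0.001]
force: [0.3, 0.1, -1.0]
finger_gap: 0.25
```

Run:
```python
from h import *
b=snap('side'); s=manip.sense(); print(s['tcp_pos'],s['finger_gap'],s['force'])
cv2.imwrite('pics/c6.png',cv2.resize(b[100:300,160:320],None,fx=3,fy=3,interpolation=cv2.INTER_CUBIC))
yp=-.1205
for th in (25,30,35,40,45):
    c,S=np.cos(np.radians(th)),np.sin(np.radians(th))
    p=lambda x,u,v:[x,yp+u*S-v*c,u*c+v*S]
    print(th,((proj('side',[p(.502,.18,.07),p(.571,.18,.07),p(.502,0,.07),p(.571,0,.07)])-[160,100])*3).round().tolist())
```

```text
[ 0.53891484 -0.04104914  0.14965798] 0.2468567168474003 [0.21898709 1.00246042 0.51005028]
25 [[204.0, 273.0], [294.0, 267.0], [219.0, 502.0], [307.0, 493.0]]
30 [[202.0, 263.0], [291.0, 257.0], [219.0, 494.0], [306.0, 485.0]]
35 [[200.0, 255.0], [288.0, 249.0], [218.0, 486.0], [306.0, 478.0]]
40 [[198.0, 249.0], [285.0, 243.0], [217.0, 478.0], [305.0, 470.0]]
45 [[197.0, 245.0], [282.0, 239.0], [217.0, 470.0], [304.0, 462.0]]
```

View pics/c6.png

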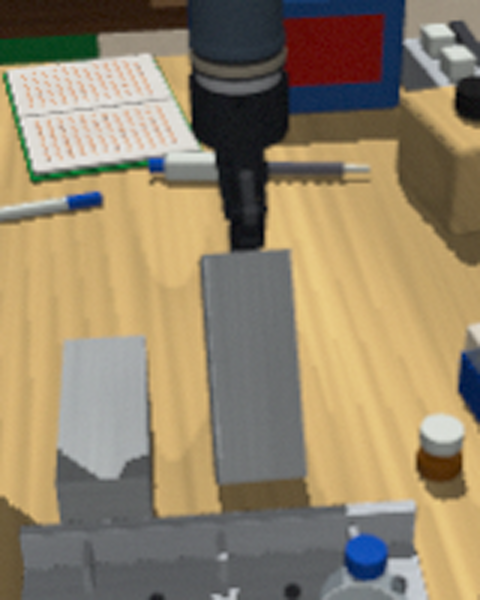

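The rim at (203,255)–(288,250) and the heel at (215,481)–(304,473) both match a lean of about 36–37°. The foot is in place and the finger is holding the canister.

Emit:
send_rows --commands '[{"delta_pos":[0,0.4,-0.1],"yaw":0},{"delta_pos":[0,0.4,-0.1],"yaw":0},{"delta_pos":[0,0.4,-0.1],"yaw":0},{"delta_pos":[0,0.4,-0.15],"yaw":0},{"delta_pos":[0,0.4,-0.15],"yaw":0},{"delta_pos":[0,0.4,-0.2],"yaw":0},{"delta_pos":[0,0.4,-0.2],"yaw":0},{"delta_pos":[0,0.4,-0.2],"yaw":0},{"delta_pos":[0,0.4,-0.25],"yaw":0},{"delta_pos":[0,0.4,-0.25],"yaw":0}]'

```text
t: 7.22
tcp_pos: [0.5394, 0.0021, 0.1318]
tool_rot: [1.0, -0.005, 0.007, -0.0]
force: [1.0, 2.6, 1.9]
finger_gap: 0.247
```

```bash
cat > chk.py <<'E'
from h import *
import sys
out,ths=sys.argv[1],[int(a) for a in sys.argv[2:]]
b=snap('side'); s=manip.sense(); print(s['tcp_pos'],s['finger_gap'],s['force'])
cv2.imwrite('pics/'+out,cv2.resize(b[100:300,160:320],None,fx=3,fy=3,interpolation=cv2.INTER_CUBIC))
yp=-.1205
for th in ths:
    c,S=np.cos(np.radians(th)),np.sin(np.radians(th))
    p=lambda x,u,v:[x,yp+u*S-v*c,u*c+v*S]
    print(th,((proj('side',[p(.502,.18,.07),p(.571,.18,.07),p(.502,0,.07),p(.571,0,.07)])-[160,100])*3).round().tolist())
# edges in columns through the canister: strongest vertical-gradient rows
g=cv2.cvtColor(b,cv2.COLOR_BGR2HSV)
for x in (232,252):
    print(x,[(r,int(g[r,x,1]),int(g[r,x,2])) for r in range(165,275,4)])
E
python3 chk.py c7.png 45 50 55 60 65
```

```text
[0.53901927 0.00262141 0.13151966] 0.2511701300391179 [0.25479581 2.87525312 1.77608875]
45 [[197.0, 245.0], [282.0, 239.0], [217.0, 470.0], [304.0, 462.0]]
50 [[196.0, 243.0], [279.0, 237.0], [216.0, 463.0], [303.0, 454.0]]
55 [[194.0, 243.0], [277.0, 237.0], [215.0, 455.0], [302.0, 447.0]]
60 [[193.0, 245.0], [274.0, 239.0], [214.0, 447.0], [301.0, 439.0]]
65 [[193.0, 248.0], [272.0, 242.0], [214.0, 440.0], [300.0, 432.0]]
232 [(165, 114, 155), (169, 111, 175), (173, 115, 207), (177, 113, 209), (181, 45, 131), (185, 7, 103), (189, 10, 105), (193, 10, 103), (197, 8, 102), (201, 7, 104), (205, 10, 104), (209, 7, 103), (213, 12, 106), (217, 7, 105), (221, 12, 108), (225, 10, 106), (229, 7, 107), (233, 7, 108), (237, 7, 108), (241, 10, 107), (245, 7, 109), (249, 5, 97), (253, 3, 86), (257, 17, 74), (261, 114, 128), (265, 119, 142), (269, 120, 96), (273, 14, 161)]
252 [(165, 113, 215), (169, 112, 223), (173, 114, 224), (177, 111, 225), (181, 10, 105), (185, 7, 103), (189, 5, 103), (193, 7, 103), (197, 5, 103), (201, 10, 102), (205, 7, 103), (209, 10, 105), (213, 7, 104), (217, 8, 101), (221, 5, 102), (225, 7, 103), (229, 8, 101), (233, 5, 102), (237, 5, 102), (241, 10, 103), (245, 12, 104), (249, 7, 103), (253, 7, 76), (257, 114, 98), (261, 113, 99), (265, 108, 97), (269, 52, 98), (273, 7, 108)]
```

Emit:
send_rows --commands '[{"delta_pos":[0,0.4,-0.1],"yaw":0},{"delta_pos":[0,0.4,-0.2],"yaw":0},{"delta_pos":[0,0.4,-0.2],"yaw":0},{"delta_pos":[0,0.4,-0.2],"yaw":0},{"delta_pos":[0,0.4,-0.2],"yaw":0},{"delta_pos":[0,0.4,-0.25],"yaw":0}]'

```text
t: 8.02
tcp_pos: [0.5386, 0.0278, 0.1187]
tool_rot: [1.0, -0.005, 0.006, -0.0]
force: [0.1, 0.2, -1.0]
finger_gap: 0.253
```

```bash
python3 chk.py c8.png 55 60 65 70 | cut -c1-420
```

```text
[0.53823669 0.02834902 0.11835146] 0.24940984515667808 [-0.01392959  1.4153012  -1.04542613]
55 [[194.0, 243.0], [277.0, 237.0], [215.0, 455.0], [302.0, 447.0]]
60 [[193.0, 245.0], [274.0, 239.0], [214.0, 447.0], [301.0, 439.0]]
65 [[193.0, 248.0], [272.0, 242.0], [214.0, 440.0], [300.0, 432.0]]
70 [[192.0, 252.0], [270.0, 247.0], [213.0, 433.0], [299.0, 425.0]]
232 [(165, 26, 29), (169, 106, 128), (173, 111, 193), (177, 114, 208), (181, 82, 161), (185, 8, 99), (189, 10, 101), (193, 8, 99), (197, 13, 99), (201, 3, 99), (205, 8, 100), (209, 10, 101), (213, 10, 103), (217, 8, 101), (221, 7, 103), (225, 8, 102), (229, 5, 102), (233, 10, 105), (237, 7, 105), (241, 5, 103), (245, 7, 111), (249, 11, 94), (253, 7, 78), (257, 17, 76), (261, 117, 96), (265, 112, 96), (269, 112, 100),
252 [(165, 113, 212), (169, 114, 222), (173, 113, 225), (177, 114, 224), (181, 15, 155), (185, 12, 104), (189, 8, 100), (193, 8, 99), (197, 5, 97), (201, 10, 99), (205, 8, 99), (209, 10, 100), (213, 8, 100), (217, 8, 99), (221, 8, 100), (225, 8, 99), (229, 5, 99), (233, 5, 99), (237, 10, 101), (241, 5, 103), (245, 10, 100), (249, 10, 79), (253, 10, 80), (257, 114, 101), (261, 111, 99), (265, 113, 99), (269, 55, 98),
```

View pics/c8.png

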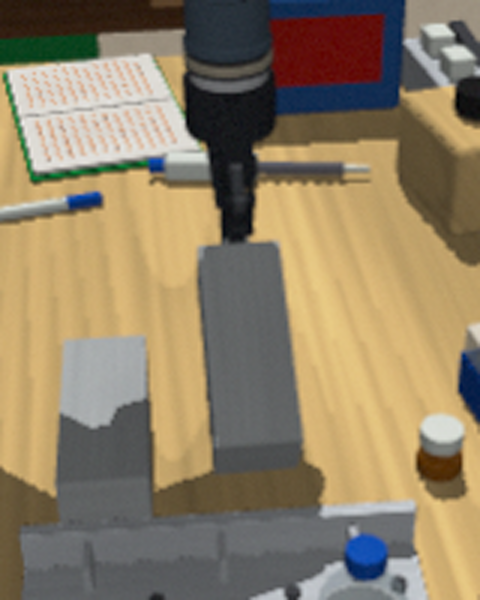

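It now leans about 60°, with the foot not slipping (rim row 248, heel row 448). I'll go slower now.

Emit:
send_rows --commands '[{"delta_pos":[0,0.28,-0.2],"yaw":0},{"delta_pos":[0,0.28,-0.25],"yaw":0},{"delta_pos":[0,0.28,-0.25],"yaw":0},{"delta_pos":[0,0.28,-0.25],"yaw":0},{"delta_pos":[0,0.28,-0.25],"yaw":0},{"delta_pos":[0,0.28,-0.25],"yaw":0}]'

```text
t: 8.82
tcp_pos: [0.5385, 0.0462, 0.1029]
tool_rot: [1.0, -0.005, 0.006, -0.0]
force: [0.5, 1.3, -1.7]
finger_gap: 0.249
```

```bash
sed -i 's/range(165,275,4)/list(range(178,192,2))+list(range(232,264,2))/' chk.py; python3 chk.py c9.png 60 65 70 75
```

```text
[0.5381645  0.04655425 0.10260618] 0.25109450633301755 [ 0.32225698  1.52859675 -0.72642911]
60 [[193.0, 245.0], [274.0, 239.0], [214.0, 447.0], [301.0, 439.0]]
65 [[193.0, 248.0], [272.0, 242.0], [214.0, 440.0], [300.0, 432.0]]
70 [[192.0, 252.0], [270.0, 247.0], [213.0, 433.0], [299.0, 425.0]]
75 [[191.0, 258.0], [269.0, 253.0], [212.0, 426.0], [298.0, 419.0]]
232 [(178, 111, 167), (180, 112, 176), (182, 102, 162), (184, 10, 100), (186, 5, 96), (188, 8, 98), (190, 10, 98), (232, 5, 98), (234, 5, 99), (236, 8, 100), (238, 5, 99), (240, 5, 103), (242, 8, 100), (244, 10, 99), (246, 9, 87), (248, 9, 85), (250, 12, 86), (252, 6, 82), (254, 3, 83), (256, 9, 81), (258, 85, 90), (260, 112, 96), (262, 122, 94)]
252 [(178, 111, 223), (180, 113, 222), (182, 83, 207), (184, 58, 197), (186, 62, 161), (188, 50, 132), (190, 19, 108), (232, 11, 97), (234, 5, 96), (236, 11, 96), (238, 8, 98), (240, 11, 97), (242, 5, 97), (244, 6, 86), (246, 9, 84), (248, 6, 86), (250, 15, 86), (252, 9, 82), (254, 9, 81), (256, 49, 89), (258, 113, 99), (260, 112, 100), (262, 117, 98)]
```

Emit:
send_rows --commands '[{"delta_pos":[0,0.25,-0.25],"yaw":0},{"delta_pos":[0,0.25,-0.25],"yaw":0},{"delta_pos":[0,0.25,-0.25],"yaw":0},{"delta_pos":[0,0.25,-0.25],"yaw":0},{"delta_pos":[0,0.25,-0.25],"yaw":0},{"delta_pos":[0,0.2,-0.25],"yaw":0}]'

```text
t: 9.62
tcp_pos: [0.5382, 0.062, 0.0866]
tool_rot: [1.0, -0.005, 0.006, -0.0]
force: [0.2, 1.8, -1.4]
finger_gap: 0.249
```

```bash
python3 chk.py c10.png 70 75 80 85
```

```text
[0.53797143 0.06228948 0.08628871] 0.24619239100287652 [ 0.14006269  1.26311706 -1.50128988]
70 [[192.0, 252.0], [270.0, 247.0], [213.0, 433.0], [299.0, 425.0]]
75 [[191.0, 258.0], [269.0, 253.0], [212.0, 426.0], [298.0, 419.0]]
80 [[191.0, 266.0], [267.0, 260.0], [211.0, 420.0], [297.0, 413.0]]
85 [[191.0, 275.0], [266.0, 269.0], [211.0, 415.0], [296.0, 407.0]]
232 [(178, 112, 112), (180, 100, 132), (182, 107, 141), (184, 111, 159), (186, 58, 119), (188, 11, 95), (190, 8, 95), (232, 8, 97), (234, 13, 96), (236, 5, 94), (238, 8, 98), (240, 5, 97), (242, 8, 91), (244, 11, 89), (246, 14, 92), (248, 11, 92), (250, 8, 91), (252, 11, 90), (254, 9, 89), (256, 6, 86), (258, 80, 93), (260, 112, 96), (262, 113, 97)]
252 [(178, 113, 223), (180, 114, 222), (182, 115, 222), (184, 113, 225), (186, 108, 224), (188, 88, 217), (190, 94, 181), (232, 8, 91), (234, 5, 93), (236, 14, 93), (238, 5, 93), (240, 11, 94), (242, 9, 89), (244, 17, 92), (246, 8, 90), (248, 6, 89), (250, 6, 88), (252, 11, 89), (254, 9, 87), (256, 45, 91), (258, 117, 98), (260, 112, 98), (262, 117, 98)]
```

Emit:
send_rows --commands '[{"delta_pos":[0,0.16,-0.23],"yaw":0},{"delta_pos":[0,0.16,-0.23],"yaw":0},{"delta_pos":[0,0.16,-0.23],"yaw":0},{"delta_pos":[0,0.16,-0.23],"yaw":0},{"delta_pos":[0,0.16,-0.23],"yaw":0},{"delta_pos":[0,0.12,-0.2],"yaw":0}]'

```text
t: 10.42
tcp_pos: [0.5382, 0.072, 0.0719]
tool_rot: [1.0, -0.005, 0.006, -0.001]
force: [-0.2, 2.8, -0.2]
finger_gap: 0.251
```

```bash
python3 chk.py c11.png 80 85 90
```

```text
[0.53803938 0.07215844 0.07170624] 0.25054820615044915 [-0.4250726   2.0836914  -1.37587491]
80 [[191.0, 266.0], [267.0, 260.0], [211.0, 420.0], [297.0, 413.0]]
85 [[191.0, 275.0], [266.0, 269.0], [211.0, 415.0], [296.0, 407.0]]
90 [[191.0, 285.0], [265.0, 279.0], [210.0, 409.0], [295.0, 402.0]]
232 [(178, 78, 75), (180, 101, 86), (182, 98, 91), (184, 103, 102), (186, 98, 125), (188, 97, 147), (190, 8, 90), (232, 5, 94), (234, 8, 91), (236, 8, 92), (238, 8, 91), (240, 13, 96), (242, 6, 92), (244, 8, 94), (246, 8, 92), (248, 6, 92), (250, 3, 93), (252, 11, 93), (254, 6, 92), (256, 3, 89), (258, 81, 94), (260, 113, 95), (262, 117, 163)]
252 [(178, 113, 222), (180, 115, 221), (182, 115, 223), (184, 114, 224), (186, 112, 225), (188, 112, 225), (190, 112, 223), (232, 6, 90), (234, 6, 90), (236, 8, 92), (238, 8, 95), (240, 8, 93), (242, 14, 94), (244, 8, 94), (246, 11, 94), (248, 8, 94), (250, 3, 89), (252, 8, 91), (254, 3, 88), (256, 45, 96), (258, 107, 100), (260, 113, 97), (262, 116, 97)]
```

Emit:
send_rows --commands '[{"delta_pos":[0,0.13,-0.22],"yaw":0},{"delta_pos":[0,0.12,-0.22],"yaw":0},{"delta_pos":[0,0.12,-0.22],"yaw":0},{"delta_pos":[0,0.1,-0.2],"yaw":0},{"delta_pos":[0,0.1,-0.2],"yaw":0}]'

```text
t: 11.1
tcp_pos: [0.5381, 0.0782, 0.0605]
tool_rot: [1.0, -0.005, 0.006, -0.001]
force: [0.6, 0.9, -1.8]
finger_gap: 0.252
```

```bash
sed -i 's/range(178,192,2)/range(184,200,1)/' chk.py; python3 chk.py c12.png 80 85 90
```

```text
[0.53795193 0.07833126 0.0602353 ] 0.24509193095353618 [-0.17121307  1.68398691 -0.81062961]
80 [[191.0, 266.0], [267.0, 260.0], [211.0, 420.0], [297.0, 413.0]]
85 [[191.0, 275.0], [266.0, 269.0], [211.0, 415.0], [296.0, 407.0]]
90 [[191.0, 285.0], [265.0, 279.0], [210.0, 409.0], [295.0, 402.0]]
232 [(184, 86, 65), (185, 100, 84), (186, 94, 87), (187, 88, 90), (188, 77, 100), (189, 80, 111), (190, 91, 134), (191, 69, 126), (192, 6, 88), (193, 6, 90), (194, 9, 88), (195, 9, 89), (196, 9, 89), (197, 12, 88), (198, 11, 90), (199, 6, 88), (232, 11, 90), (234, 8, 91), (236, 11, 91), (238, 8, 95), (240, 8, 96), (242, 5, 95), (244, 5, 96), (246, 13, 95), (248, 5, 95), (250, 8, 93), (252, 8, 94), (254, 5, 93), (256, 5, 93), (258, 75, 95), (260, 113, 97), (262, 121, 95)]
252 [(184, 116, 224), (185, 113, 224), (186, 113, 224), (187, 112, 225), (188, 113, 225), (189, 114, 224), (190, 114, 223), (191, 114, 221), (192, 114, 220), (193, 116, 218), (194, 118, 217), (195, 115, 207), (196, 105, 189), (197, 101, 180), (198, 98, 172), (199, 92, 158), (232, 3, 88), (234, 6, 85), (236, 6, 90), (238, 8, 95), (240, 5, 96), (242, 5, 95), (244, 8, 96), (246, 8, 96), (248, 5, 94), (250, 8, 93), (252, 6, 92), (254, 8, 92), (256, 47, 97), (258, 117, 98), (260, 114, 98), (262, 116, 99)]
```

Emit:
send_rows --commands '[{"delta_pos":[0,0.1,-0.2],"yaw":0},{"delta_pos":[0,0.1,-0.2],"yaw":0},{"delta_pos":[0,0.1,-0.2],"yaw":0},{"delta_pos":[0,0.1,-0.2],"yaw":0},{"delta_pos":[0,0.1,-0.15],"yaw":0},{"delta_pos":[0,0.1,-0.15],"yaw":0},{"delta_pos":[0,0.1,-0.1],"yaw":0},{"delta_pos":[0,0.1,0],"yaw":0}]'

```text
t: 12.15
tcp_pos: [0.5383, 0.0864, 0.0476]
tool_rot: [1.0, -0.005, 0.006, -0.0]
force: [-0.1, -0.2, 0.6]
finger_gap: 0.251
```

```bash
python3 chk.py c13.png 85 90
```

```text
[0.53833066 0.08648688 0.04764891] 0.2492656939578329 [-0.05898721 -0.08171012 -0.25918757]
85 [[191.0, 275.0], [266.0, 269.0], [211.0, 415.0], [296.0, 407.0]]
90 [[191.0, 285.0], [265.0, 279.0], [210.0, 409.0], [295.0, 402.0]]
232 [(184, 87, 50), (185, 68, 41), (186, 26, 39), (187, 70, 55), (188, 84, 70), (189, 89, 89), (190, 70, 95), (191, 71, 97), (192, 86, 122), (193, 100, 165), (194, 87, 149), (195, 9, 88), (196, 9, 86), (197, 15, 87), (198, 12, 84), (199, 9, 86), (232, 12, 87), (234, 12, 88), (236, 6, 89), (238, 8, 99), (240, 8, 96), (242, 5, 97), (244, 8, 100), (246, 13, 99), (248, 8, 96), (250, 3, 95), (252, 5, 97), (254, 11, 97), (256, 5, 94), (258, 74, 97), (260, 114, 94), (262, 106, 96)]
252 [(184, 113, 224), (185, 112, 224), (186, 112, 225), (187, 113, 225), (188, 113, 225), (189, 114, 224), (190, 114, 223), (191, 114, 223), (192, 114, 220), (193, 115, 218), (194, 115, 218), (195, 116, 211), (196, 118, 208), (197, 114, 211), (198, 117, 211), (199, 112, 202), (232, 9, 84), (234, 6, 86), (236, 8, 100), (238, 5, 97), (240, 10, 101), (242, 8, 98), (244, 8, 98), (246, 10, 98), (248, 8, 98), (250, 3, 96), (252, 8, 94), (254, 11, 96), (256, 43, 96), (258, 116, 99), (260, 113, 99), (262, 117, 98)]
```

It has landed gently: the rim is at the 90° prediction and the force is zero. I'll back off forward, turn the jaws across and open them to straddle both side-wall ends.

Emit:
send_rows --commands '[{"delta_pos":[0,2,0],"yaw":0},{"delta_pos":[0,3,0],"yaw":0},{"delta_pos":[0,1,0.5],"yaw":0.17},{"delta_pos":[0,0,0],"yaw":0.17},{"delta_pos":[0,0,0],"yaw":0.17},{"delta_pos":[0,0,0],"yaw":0.17},{"delta_pos":[0,0,0],"yaw":0.17},{"delta_pos":[0,0,0],"yaw":0.17},{"delta_pos":[0,0,0],"yaw":0.17},{"delta_pos":[0,0,0],"yaw":0.17}]'

```text
t: 13.45
tcp_pos: [0.54, 0.1472, 0.0544]
tool_rot: [0.766, 0.643, 0.006, -0.004]
force: [0.5, 0.3, -0.5]
finger_gap: 0.254
```

Emit:
send_rows --commands '[{"delta_pos":[0,0,0],"yaw":0.17},{"delta_pos":[0,0,0],"yaw":0},{"delta_pos":[0,0,0],"yaw":0}]' --grip -0.4

```text
t: 13.82
tcp_pos: [0.5403, 0.1469, 0.0548]
tool_rot: [0.708, 0.706, 0.006, -0.004]
force: [-0.4, -1.0, 0.8]
finger_gap: 0.698
```

Run:
```python
from h import *
b=snap('side'); cv2.imwrite('pics/c14.png',cv2.resize(b[140:320,160:320],None,fx=3.3,fy=3.3,interpolation=cv2.INTER_CUBIC))
s=manip.sense(); print(s['t'],s['tcp_pos'],s['tool_rot'],s['q'])
```

```text
13.875 [0.54029563 0.14690656 0.05477014] [ 0.70819068  0.70598502  0.00613756 -0.00366592] [0.05854069 0.70111758 1.73427779 0.02110759 0.70198495 0.04557154]
```

View pics/c14.png

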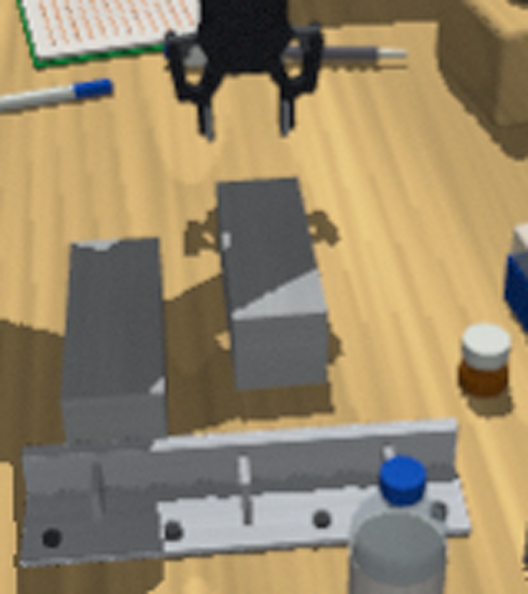

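The canister lies with top corners at (217,185), (299,178), (327,310) and (234,322). It is slightly skewed relative to the stop.

Run:
```python
from h import *
f=lambda p:np.array(p)/3.3+[160,140]-.35
P=ray('side',f([(217,185),(299,178),(327,310),(234,322)]),.07);print(P.round(4))
A=P[:2].mean(0)-P[2:].mean(0);print('axis',np.degrees(np.arctan2(A[1],A[0])),np.linalg.norm(A),P.mean(0))
for a,b in((3,0),(2,1),(3,2),(0,1)):
    v=P[b]-P[a];print(np.degrees(np.arctan2(v[1],v[0])),np.linalg.norm(v))
Q=ray('side',f([(237,388),(327,380)]),0);print('foot',Q)
S=ray('side',f([(24,450),(456,422)]),.04);print('stop edge',S,np.degrees(np.arctan2(*(S[1]-S[0])[[1,0]])))
F=ray('side',f([(72,243),(159,238),(162,393),(62,402)]),.07);A=F[:2].mean(0)-F[2:].mean(0);print('full',F.round(4),np.degrees(np.arctan2(A[1],A[0])))
print('tips',ray('side',f([(208,135),(288,132)]),.064))
```

```text
[[ 0.5065  0.0546  0.07  ]
 [ 0.5758  0.0557  0.07  ]
 [ 0.5723 -0.1192  0.07  ]
 [ 0.5033 -0.1234  0.07  ]]
axis 88.90458164387907 0.17647574696115276 [ 0.53948398 -0.03309025  0.07      ]
88.94102017471779 0.17803635335635992
88.86749291358157 0.17491521321712392
3.467858161565815 0.06921930635387513
0.8785517115268678 0.06926744360485211
foot [[ 0.50427906 -0.11773959  0.        ]
 [ 0.57337236 -0.11838111  0.        ]]
stop edge [[ 0.35139143 -0.20234317  0.04      ]
 [ 0.64857691 -0.2165586   0.04      ]] -2.7385733658334686
full [[ 0.3867 -0.0106  0.07  ]
 [ 0.4547 -0.0132  0.07  ]
 [ 0.4473 -0.1912  0.07  ]
 [ 0.3798 -0.1909  0.07  ]] 87.72755515481776
tips [[0.50610589 0.14335804 0.064     ]
 [0.57739006 0.1387192  0.064     ]]
```

Emit:
send_rows --commands '[{"delta_pos":[0.1,-1,-1],"yaw":-0.04},{"delta_pos":[0,-2,-1],"yaw":0},{"delta_pos":[0,-2,-0.5],"yaw":0},{"delta_pos":[0,-1,0],"yaw":0},{"delta_pos":[0,-0.5,0],"yaw":0},{"delta_pos":[0,-0.5,0],"yaw":0},{"delta_pos":[0,-0.5,0],"yaw":0},{"delta_pos":[0,-0.5,0],"yaw":0}]' --grip -0.35

```text
t: 14.88
tcp_pos: [0.5409, 0.0617, 0.0268]
tool_rot: [0.724, 0.689, 0.006, -0.004]
force: [0.0, 2.2, -0.6]
finger_gap: 0.674
```

Emit:
send_rows --commands '[{"delta_pos":[0,-0.6,0],"yaw":0},{"delta_pos":[0,-0.6,0],"yaw":0},{"delta_pos":[0,-0.6,0],"yaw":0},{"delta_pos":[0,-0.6,0],"yaw":0},{"delta_pos":[0,-0.6,0],"yaw":0},{"delta_pos":[0,-0.6,0],"yaw":0},{"delta_pos":[0,-0.6,0],"yaw":0},{"delta_pos":[0,-0.6,0],"yaw":0}]'

```text
t: 15.88
tcp_pos: [0.54, 0.0113, 0.0268]
tool_rot: [0.724, 0.689, 0.006, -0.005]
force: [-0.8, 2.0, -0.3]
finger_gap: 0.672
```

Run:
```python
from h import *
b=snap('side'); cv2.imwrite('pics/c15.png',cv2.resize(b[150:310,160:320],None,fx=3.6,fy=3.6,interpolation=cv2.INTER_CUBIC))
s=manip.sense(); print(s['t'],s['tcp_pos'],s['force'],s['finger_gap'])
```

```text
15.925 [0.54005658 0.01052497 0.02683279] [-0.06907059  0.31206339 -0.24897667] 0.6780879372857189
```

View pics/c15.png

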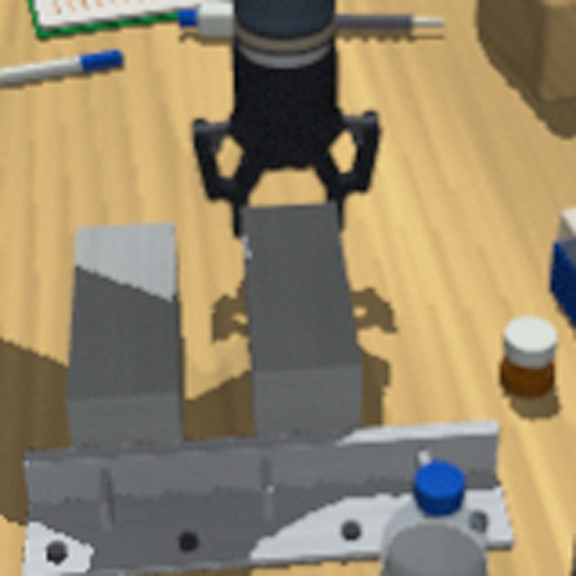

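The canister is moving square between both fingers, with its foot at row 372 and roughly 25–30 mm left to the stop. I'll continue in smaller steps.

Emit:
send_rows --commands '[{"delta_pos":[0,-0.4,0],"yaw":0},{"delta_pos":[0,-0.4,0],"yaw":0},{"delta_pos":[0,-0.4,0],"yaw":0},{"delta_pos":[0,-0.4,0],"yaw":0}]'

```text
t: 16.42
tcp_pos: [0.5399, -0.0061, 0.0269]
tool_rot: [0.724, 0.689, 0.006, -0.005]
force: [-0.1, 1.9, 0.5]
finger_gap: 0.676
```

Emit:
send_rows --commands '[{"delta_pos":[0,-0.25,0],"yaw":0},{"delta_pos":[0,-0.25,0],"yaw":0}]'

```text
t: 16.68
tcp_pos: [0.5399, -0.0115, 0.0269]
tool_rot: [0.724, 0.689, 0.006, -0.005]
force: [0.7, 2.4, -0.4]
finger_gap: 0.676
```

Emit:
send_rows --commands '[{"delta_pos":[0,-0.25,0],"yaw":0},{"delta_pos":[0,-0.25,0],"yaw":0}]'

```text
t: 16.92
tcp_pos: [0.539, -0.0144, 0.0269]
tool_rot: [0.725, 0.689, 0.006, -0.007]
force: [1.7, 18.7, 3.3]
finger_gap: 0.67
```

Contact: the force rose to 19 N. I'll back off straight along +y, lift clear and inspect.

Emit:
send_rows --commands '[{"delta_pos":[0,-0.05,0],"yaw":0},{"delta_pos":[0,0,0],"yaw":0},{"delta_pos":[0,0.6,0],"yaw":0},{"delta_pos":[0,2,0],"yaw":0},{"delta_pos":[0,4,0],"yaw":0},{"delta_pos":[0,4,2],"yaw":0},{"delta_pos":[0,4,4],"yaw":0},{"delta_pos":[0,4,4],"yaw":0},{"delta_pos":[0,4,4],"yaw":0},{"delta_pos":[0,4,4],"yaw":0}]'

```text
t: 18.18
tcp_pos: [0.5391, 0.2533, 0.2094]
tool_rot: [0.727, 0.687, 0.004, -0.005]
force: [1.1, 0.6, -0.5]
finger_gap: 0.673
```

Run:
```python
from h import *
b=snap('side');t=snap('top','top9.png')
A=cv2.resize(b[190:310,155:275],(480,480),interpolation=cv2.INTER_CUBIC);B=cv2.resize(t[165:285,240:345],(420,480),interpolation=cv2.INTER_CUBIC)
cv2.imwrite('pics/c16.png',cv2.resize(np.hstack([A,B]),(800,427)))
s=manip.sense(); print(s['t'],s['tcp_pos'],s['force'])
```

```text
18.275 [0.54230956 0.25678072 0.21340794] [ 0.42734239  1.0121607  -0.35969632]
```

View pics/c16.png

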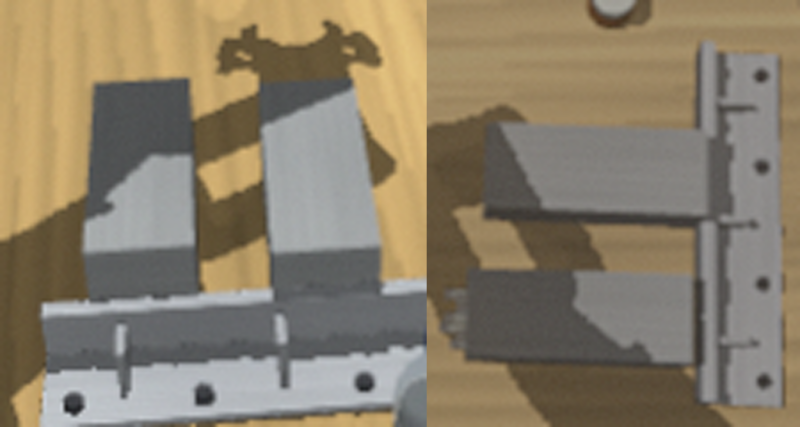

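The canister lies at the stop, close to parallel with the full one. Top-view corners are about (485,125), (707,130), (708,216) and (485,209), and the full canister's are (467,270), (695,277), (693,362) and (466,357). Next I'll check the numbers.

Run:
```python
from h import *
k=800/900*4
ft=lambda p:(np.array(p)-[800*480/900,0])/k+[240,165]-.36
fs=lambda p:np.array(p)/k+[155,190]-.36
def rep(n,P):
    P=np.array(P);A=P[:2].mean(0)-P[2:].mean(0);print(n,'axis',np.degrees(np.arctan2(A[1],A[0])).round(2),'sides',[np.degrees(np.arctan2(*(P[a]-P[b])[[1,0]])).round(2) for a,b in((0,3),(1,2))],'footmid',P[2:].mean(0)[:2].round(4),'len',np.linalg.norm(A).round(4),'mouth',P[:2].mean(0)[:2].round(4))
rep('can top',ray('top',ft([(485,209),(485,125),(707,130),(708,216)]),.07))
rep('full top',ray('top',ft([(466,357),(467,270),(695,277),(693,362)]),.07))
rep('can side',ray('side',fs([(261,85),(350,80),(379,248),(273,256)]),.07))
rep('full side',ray('side',fs([(95,84),(189,79),(195,247),(84,252)]),.07))
# edge fits: front edge of stop in top view, canister long edges by Canny/Hough
t=cv2.imread('pics/top9.png');e=cv2.resize(t[165:285,240:345],None,fx=4,fy=4,interpolation=cv2.INTER_CUBIC)
for x1,y1,x2,y2 in cv2.createLineSegmentDetector().detect(cv2.cvtColor(e,cv2.COLOR_BGR2GRAY))[0][:,0]:
    if np.hypot(x2-x1,y2-y1)>110:
        p=np.array([(x1,y1),(x2,y2)])/4+[240,165]-.375; h=.04 if abs(y2-y1)>abs(x2-x1) else .07
        P=ray('top',p,h);print(p.round(1).tolist(),P[:,:2].round(4).tolist(),np.degrees(np.arctan2(*(P[1]-P[0])[[1,0]])).round(2)%180)
```

```text
can top axis 88.07 sides [np.float64(87.83), np.float64(88.3)] footmid [ 0.5308 -0.2055] len 0.1808 mouth [ 0.5369 -0.0249]
full top axis 88.17 sides [np.float64(88.44), np.float64(87.9)] footmid [ 0.4127 -0.1895] len 0.1808 mouth [ 0.4185 -0.0088]
can side axis 87.35 sides [np.float64(87.05), np.float64(87.66)] footmid [ 0.5304 -0.2086] len 0.1793 mouth [ 0.5387 -0.0295]
full side axis 87.97 sides [np.float64(87.76), np.float64(88.18)] footmid [ 0.4142 -0.1902] len 0.1783 mouth [ 0.4205 -0.012 ]
[[271.3, 223.4], [318.2, 225.2]] [[0.502, -0.0685], [0.496, -0.2028]] 87.43
[[315.1, 228.6], [283.2, 227.2]] [[0.4862, -0.1935], [0.4906, -0.1023]] 87.25
[[314.6, 267.0], [314.5, 230.1]] [[0.3797, -0.1918], [0.4862, -0.1962]] 177.63
[[321.2, 277.0], [320.9, 227.3]] [[0.3514, -0.2093], [0.4944, -0.2154]] 177.55
```

Emit:
send_rows --commands '[{"delta_pos":[0,0,0],"yaw":0},{"delta_pos":[0,0,0],"yaw":0}]'

```text
t: 18.52
tcp_pos: [0.5413, 0.2555, 0.2122]
tool_rot: [0.725, 0.688, 0.008, -0.003]
force: [0.0, 0.1, 0.7]
finger_gap: 0.678
```

```bash
python3 -c "
from station import manip
print(manip.sense()['force'],manip.sign_off())"
```

```text
the job is handed in; nothing more can be done
[0.01181201 0.09492189 0.7024013 ] None
```

I tipped the canister over with part-open fingertips in its mouth, holding back its upper wall until it lay flat. I then pushed it back to the stop by the ends of both side walls and handed the job in at about 18.5 s, with the hand clear.

**Lowering:** in every check the camera showed the foot edge staying in place. The hold-back force dropped to zero only once the rim was at lying height.

**Push:** the wrist force rose to about 19 N when the foot met the stop.

**Final position:**
- **Angle:** the canister's axis measures 87.4–88.1° against about 87.4° for the stop's normal, so it is square to within about 0.7°.
- **Foot:** it sits at y ≈ -0.206 from the top camera, against about -0.205 for the face. The side camera put it about 3 mm further back.

**Disagreements and gaps:**
- The full canister's foot appears to sit several millimetres off the stop. It measured about the same in the first pictures, so I don't think I moved it.
- I saw no sign that anything else moved, but I did not re-measure the other items at the end.

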